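# Fill the peg box and pin its lid on

## Task

Put the clothes pegs lying on the worktop into the grey peg box, set the wooden lid on the box so that it sits level on the rim with its two drilled ears over the box's ears, and push one of the steel pins from the wooden block down through each pair of ears until its head rests on the lid. Leave everything else on the worktop where it stands.

Things in the scene. Friction and masses are not known exactly. Their poses are not given: they have to be found in the camera images.
- peg_box: grey plastic open box, fixed; 130 (x) x 104 (y) mm outside, walls and floor 4 mm, rim 46 mm above the worktop. At the middle of each y end an ear 32 x 32 x 8 mm sticks out, top flush with the rim, with an upright 12 mm through hole 68 mm from the box's centre, free space below. Origin: centre of its underside, z up
- box_ear_a (a point): centre of the mouth of the hole in the box's +y ear, on the ear's top face, level with the rim
- box_ear_b (a point): centre of the mouth of the hole in the box's -y ear, on the ear's top face, level with the rim
- lid: pale wooden lid, 0.16 kg: plate 130 x 104 x 5 mm, at each y end an ear 32 x 32 x 5 mm with a 12 mm hole 68 mm from the centre. Lip below, 116 x 90 x 6 mm, enters the box with 3 mm play all round. Grip bar on top, 14 (x) x 50 (y) mm, 5 to 34 mm above the origin. Fits either way round. Origin: centre of the plate's underside (6 mm up while it lies on the worktop), z up
- lid_ear_a (a point): centre of the mouth of the hole in the lid's +y ear, on the ear's top face, 5 mm above the lid's origin
- lid_ear_b (a point): centre of the mouth of the hole in the lid's -y ear, on the ear's top face, 5 mm above the lid's origin
- pin_block: wooden block 36 x 90 x 36 mm, fixed, with two upright 12 mm through holes 25 mm to either side of its centre along its y axis, in which the pins wait. Origin at the centre of its underside
- pin_a: steel pin (same as pin_b, either fits either end), 30 g: round head 16 mm across, 30 mm tall, on a 9 mm shank 30 mm long whose lowest 9 mm taper to 3 mm. Origin on the axis at the head's underside, z up along the head. Starts upright in the pin block, head resting on the block's top; when home in the box the head rests on the lid
- pin_b: steel pin (same as pin_a, either fits either end), 30 g: round head 16 mm across, 30 mm tall, on a 9 mm shank 30 mm long whose lowest 9 mm taper to 3 mm. Origin on the axis at the head's underside, z up along the head. Starts upright in the pin block, head resting on the block's top; when home in the box the head rests on the lid
- peg_a: clothes peg (one closed bar, white), 15 x 72 x 12 mm, 14 g; origin at the centre of its underside, its length along its y axis; absent in some starts
- peg_b: clothes peg (one closed bar, wooden), 15 x 72 x 12 mm, 14 g; origin at the centre of its underside, its length along its y axis; absent in some starts
- peg_c: clothes peg (one closed bar, blue), 15 x 72 x 12 mm, 14 g; origin at the centre of its underside, its length along its y axis; absent in some starts
- peg_d: clothes peg (one closed bar, wooden), 15 x 72 x 12 mm, 14 g; origin at the centre of its underside, its length along its y axis; absent in some starts
- peg_e: clothes peg (one closed bar, wooden), 15 x 72 x 12 mm, 14 g; origin at the centre of its underside, its length along its y axis; absent in some starts
- teaspoon: bystander: teaspoon with red handle, 130 x 26 x 12 mm, near the front edge; origin at the centre of its underside
- matchbox: bystander: matchbox, 36 x 68 x 17 mm, near the front edge; origin at the centre of its underside
- tea_light: bystander: tea light, 38 mm across, 17 mm tall; origin at the centre of its underside
- sardine_tin: bystander: flat tin, 63 x 105 x 26 mm; origin at the centre of its underside
- tape_roll: bystander: roll of black tape, 55 mm across, 19 mm tall, lying flat; origin at the centre of its underside
- tumbler: bystander: glass tumbler, 77 mm across, 99 mm tall, back left; origin at the centre of its underside

How it is judged:
By the outcome, as a careful person would: the job done as asked, in the order asked, and still so for the second after the job is handed in, with the robot touching nothing.
Of peg_a, peg_b, peg_c, peg_d, peg_e only 3 to 5 are there at a start; the rules pass over those that are not, and their reading is None.
At some moment in a run one of peg_a, peg_b, peg_c, peg_d, peg_e may be knocked a few centimetres aside while the robot is not near it.
It also fails if it takes over 210 s, if anything falls off the work surface, if the arm or the gripper's body presses on something with over 40 N, if the wrist force passes 120 N, or if a joint passes its speed limit or range.

## Robot

A 6-joint arm with a two-finger parallel gripper is mounted at the origin on a cart in front of the work surface, level with it; the furniture and walls round the work are solid. World frame = base frame: x ahead of the robot, y to its left, z up, the work surface at z = 0. Lengths are in m, angles in rad, forces in N, time in s.
With the tool pointing down it reaches from about 0.35 to 0.85 m from the base axis. Payload 8.1 kg.
Tool frame: the origin (TCP) lies at the very end of the fingers, on their centre line; the grasp point (between the pads) lies 19 mm behind it (robot.pinch_z is the distance from the TCP to the grasp point, in m); y points along the fingers, x is the direction in which the jaws open and shut, and the axes are right-handed (so a half turn about y gives the same grasp; the last joint's range is limited). The gripper opens to 93 mm and grips with 3 to 60 N. Pads are 15 mm wide; open, the fingers measure 128 mm over their backs; the gripper's body (75 mm by 188 mm) begins 65 mm behind the grasp point.
Start: joints at [1.068, 0.13, 1.488, -0, 1.523, -0.085], TCP at [0.243, 0.548, 0.219] pointing down, gripper open.
Joint ranges: [-2.96, 2.96], [-0.89, 2.26], [0.02, 2.5], [-1.34, 4.48], [0, 2.73], [-2.66, 2.66]. Speed limits (rad/s): [2.39, 2.39, 2.79, 3.14, 3.14, 3.14].

## Interface

Orientations are given as a rotation vector (axis times angle).
In Python, from plant import robot gives the robot as it stands.
- The arm moves only by the shell command python3 -m inch 'ROWS' [FORCE]. ROWS is JSON, a list of rows, each a list of 5 numbers: the closure, from -1 (fully open) to 1 (shut), then the shift along the world's x, y, z in m, then the turn about the world's z in rad. A call has 1 to 8 rows; each row is the pose to reach, as a shift and turn from the pose measured when the call began; what a row does not reach only later rows make up. A row lasts 1/8 s, in which the tool goes at most 62.5 mm and 10.7 degrees, less where a joint would pass 70% of its speed; a pose out of reach is approached as far as the arm can. A call with a gripper value outside its range is refused whole. The fingers move at their own pace and stop on an object; FORCE is the grip in N (left out, the last holds). Time passes only in rows, so rows that repeat a pose let the fingers close. It gives the time, the measured TCP pose, the force and the opening at its end, in the units of the state.
- robot.read_state(): the state, without advancing time (a new reading comes with each control period).
- robot.read_camera(name): name is "scene" or "side" or "wrist"; returns a dict with "color" (480x640x3 uint8, red, green, blue), "mtx" (3x3 intrinsics, pixels), "R" (3x3) and "t" (3): a world point X has camera coordinates R X + t; the wrist camera has in their place "hand_eye" (4x4, takes a point from camera to tool coordinates, whose origin is the TCP and whose axes are the tool frame's). Camera axes: x right, y down, z forward; pixel columns grow to the right and rows downward; lengths in m; the calibration is good to about 2 mm. A picture is of the moment at which its call begins: read the wrist's pose just before it. There is no depth.
- robot.close_job(): hands the job in, once; it reports no verdict.
The state is a dict: "t": time; "q": joint angles; "dq": joint speeds; "joint_torque": joint torques, N m; "tool_pos": TCP position; "orientation": TCP orientation; "force": force on the tool from outside, world axes, zero at the start; "wrist_torque": the same for the moment, N m; "opening": finger opening in m.
Only numpy, scipy, OpenCV 4.12 (cv2) and the standard library are available. Lean on these libraries where they do the work, as an engineer would, in place of code of your own. Each camera call takes 0.05 s, during which the arm holds its last target. There are 200 camera calls.

## Working session

There is one attempt and no reset: what is moved stays moved. The work goes in short steps, Python scripts to look and compute and a shell command to move; the robot and the scene stay as the last step left them, time stands still between calls to the robot, and variables do not carry over. Pictures are saved under pics/ and viewed, about 12 in all and at most 16, crops included, and the job is handed in when it is done.

```bash
mkdir -p pics; ls; cat > h.py <<'E'
import numpy as np, cv2
from scipy.spatial.transform import Rotation as Ro
from plant import robot
def snap(name,fn=None):
    s=robot.read_state(); c=robot.read_camera(name)
    if 'hand_eye' in c:
        T=np.eye(4);T[:3,:3]=Ro.from_rotvec(s['orientation']).as_matrix();T[:3,3]=s['tool_pos']
        M=np.linalg.inv(T@np.array(c['hand_eye'])); c['R'],c['t']=M[:3,:3],M[:3,3]
    c={k:np.array(v) for k,v in c.items()}
    np.savez('cam_%s.npz'%(fn or name),**c)
    if fn: cv2.imwrite('pics/%s.png'%fn,c['color'][:,:,::-1])
    return c
def load(fn): return dict(np.load('cam_%s.npz'%fn))
def pix(c,u,v,z):
    d=c['R'].T@np.linalg.inv(c['mtx'])@np.array([u,v,1.]); o=-c['R'].T@c['t'].ravel()
    return o+d*(z-o[2])/d[2]
def proj(c,X):
    p=c['mtx']@(c['R']@np.array(X)+c['t'].ravel()); return p[:2]/p[2]
E
python3 - <<'E'
from h import *
for n in ['scene','side','wrist']:
    c=snap(n,n+'0'); print(n,-c['R'].T@c['t'].ravel(),c['R'][2])
print(robot.read_state(), robot.pinch_z)
E
```

```text
pics
scene [1.07036573 0.33766343 0.96777198] [-0.43864441 -0.42664316 -0.79092775]
side [ 1.08821745 -0.134703    0.96828876] [-0.50567644 -0.0281189  -0.86226484]
wrist [0.16983116 0.5804637  0.38494636] [ 0.26020995 -0.11676878 -0.95846535]
{'t': 0.15, 'q': array([ 1.06764407e+00,  1.31021893e-01,  1.48900401e+00, -1.79373141e-05,
        1.52301816e+00, -8.53902914e-02]), 'dq': array([-0.00092428, -0.00260236, -0.00423062,  0.00014505, -0.00051793,
        0.00169214]), 'joint_torque': array([ 9.91556772e-04, -5.60464525e+01, -4.92341101e+01,  7.68788299e-02,
        3.04303388e-02, -2.58238299e-05]), 'tool_pos': array([0.24319796, 0.54802297, 0.21782179]), 'orientation': array([-1.37906918, -0.89525471,  0.89734525]), 'force': array([-0.89788978,  0.24179242,  1.02559825]), 'wrist_torque': array([-0.05692725, -0.02411961,  0.02584347]), 'opening': 0.09273848783059428} 0.0188
```

View pics/scene0.png

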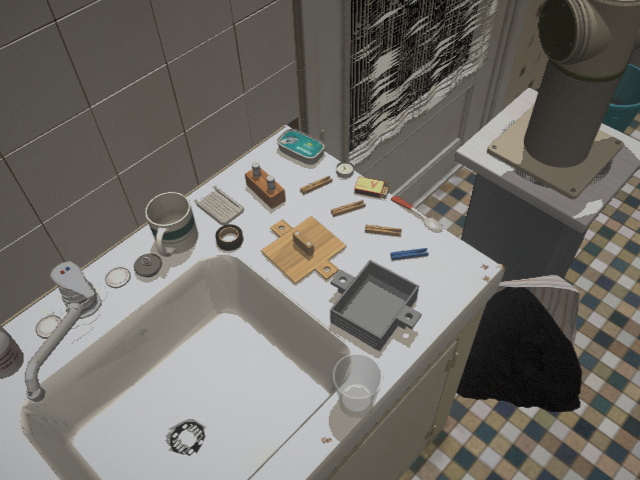

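View pics/side0.png

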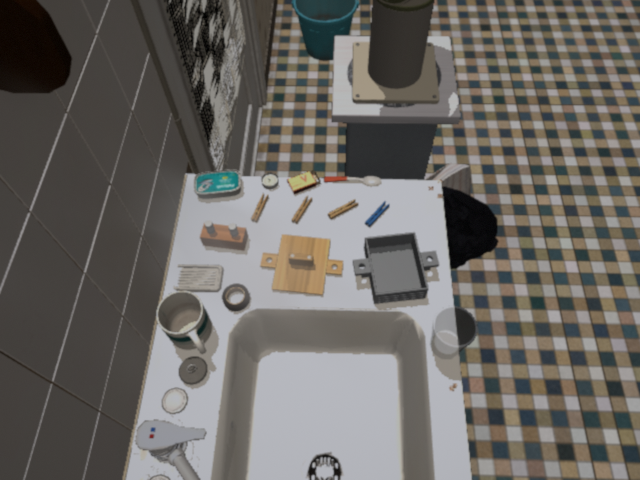

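The scene has four pegs on the worktop (three wooden, one blue). In the side picture the box is at (395,267), the lid at (302,263) and the block at (224,235). I'll enlarge crops of both pictures.

```bash
python3 - <<'E'
from h import *
a=load('side0')['color'][:,:,::-1][165:315,185:450]; cv2.imwrite('pics/sc.png',cv2.resize(a,None,fx=3,fy=3,interpolation=cv2.INTER_CUBIC))
b=load('scene0')['color'][:,:,::-1][120:345,235:455]; cv2.imwrite('pics/cc.png',cv2.resize(b,None,fx=2.6,fy=2.6,interpolation=cv2.INTER_CUBIC))
E
```

```text
(no output)
```

View pics/sc.png

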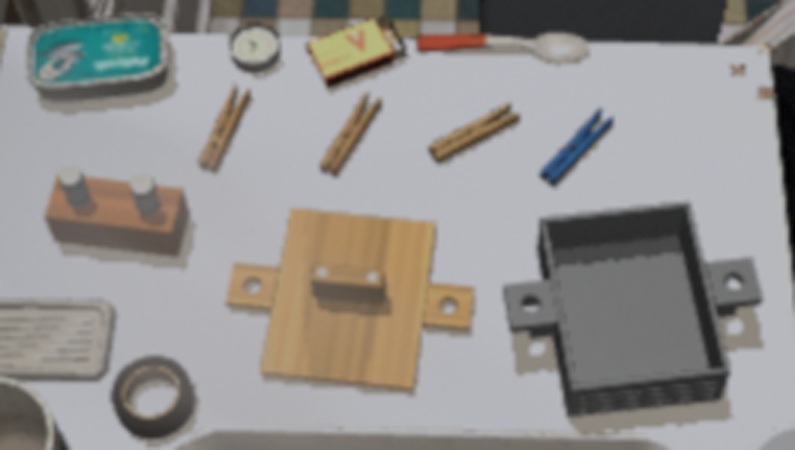

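View pics/cc.png

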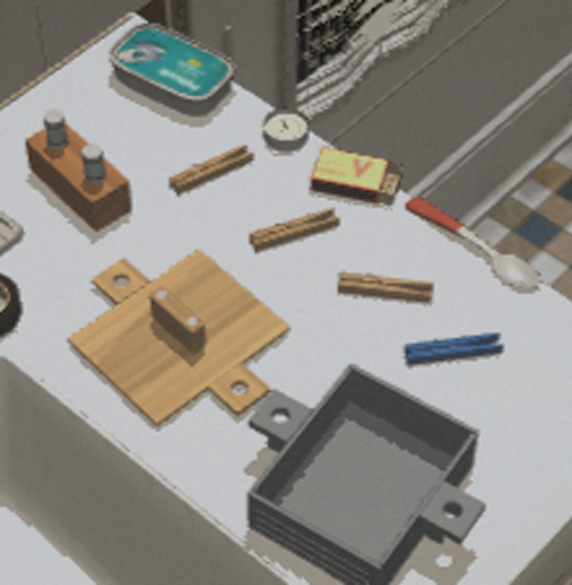

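```bash
python3 - <<'E'
from h import *
S=load('side0');C=load('scene0')
L=[('peg1',(208,165),(243,90),(173,185),(250,152),.012),('peg2',(330,168),(373,97),(254,243),(336,215),.012),
('peg3',(434,154),(516,111),(340,285),(432,293),.012),('blue',(547,180),(607,115),(407,355),(501,342),.012),
('boxear',(531,302),(734,282),(281,416),(453,510),.046),('lidhole',(253,285),(449,305),(122,282),(239,388),.011),
('bar',(322,272),(376,276),(165,294),(193,316),.04),('pin',(71,174),(143,183),(55,116),(93,151),.066),
('block',(71,174),(143,183),(55,116),(93,151),.066)]
for n,a,b,c,d,z in L:
    P=[pix(S,185+u/3,165+v/3,z) for u,v in(a,b)]; Q=[pix(C,235+u/2.6,120+v/2.6,z) for u,v in(c,d)]
    for m,X in(('side',P),('scene',Q)):
        e=X[1]-X[0];mid=(X[0]+X[1])/2
        print(n,m,X[0][:2].round(4),X[1][:2].round(4),'mid',mid[:2].round(4),'len',np.hypot(*e[:2]).round(4),'ang',np.degrees(np.arctan2(e[1],e[0])).round(1))
R=Ro.from_rotvec(robot.read_state()['orientation']).as_matrix(); print(R.round(3))
E
```

```text
peg1 side [ 0.4735 -0.3185] [ 0.4068 -0.299 ] mid [ 0.4402 -0.3087] len 0.0694 ang 163.7
peg1 scene [ 0.4713 -0.318 ] [ 0.4033 -0.297 ] mid [ 0.4373 -0.3075] len 0.0711 ang 162.8
peg2 side [ 0.4741 -0.2303] [ 0.4111 -0.2022] mid [ 0.4426 -0.2163] len 0.069 ang 156.0
peg2 scene [ 0.4727 -0.2285] [ 0.4082 -0.2004] mid [ 0.4404 -0.2145] len 0.0704 ang 156.5
peg3 side [ 0.4604 -0.1559] [ 0.4214 -0.0967] mid [ 0.4409 -0.1263] len 0.0709 ang 123.4
peg3 scene [ 0.4598 -0.1516] [ 0.4191 -0.0951] mid [ 0.4394 -0.1233] len 0.0697 ang 125.8
blue side [ 0.4808 -0.0746] [ 0.4235 -0.0302] mid [ 0.4521 -0.0524] len 0.0725 ang 142.2
blue scene [ 0.477  -0.0719] [ 0.4212 -0.0283] mid [ 0.4491 -0.0501] len 0.0708 ang 142.0
boxear side [ 0.5977 -0.0882] [0.5795 0.0461] mid [ 0.5886 -0.0211] len 0.1355 ang 97.7
boxear scene [ 0.5969 -0.0881] [0.5764 0.0462] mid [ 0.5866 -0.0209] len 0.1358 ang 98.7
lidhole side [ 0.5704 -0.2779] [ 0.5828 -0.1424] mid [ 0.5766 -0.2101] len 0.136 ang 84.8
lidhole scene [ 0.5685 -0.2772] [ 0.5811 -0.1432] mid [ 0.5748 -0.2102] len 0.1345 ang 84.6
bar side [ 0.5751 -0.228 ] [ 0.5773 -0.1915] mid [ 0.5762 -0.2097] len 0.0365 ang 86.5
bar scene [ 0.5704 -0.2269] [ 0.5714 -0.1974] mid [ 0.5709 -0.2121] len 0.0296 ang 88.2
pin side [ 0.5175 -0.4006] [ 0.5236 -0.3507] mid [ 0.5206 -0.3756] len 0.0502 ang 83.0
pin scene [ 0.5148 -0.4011] [ 0.521  -0.3515] mid [ 0.5179 -0.3763] len 0.05 ang 82.8
block side [ 0.5175 -0.4006] [ 0.5236 -0.3507] mid [ 0.5206 -0.3756] len 0.0502 ang 83.0
block scene [ 0.5148 -0.4011] [ 0.521  -0.3515] mid [ 0.5179 -0.3763] len 0.05 ang 82.8
[[ 0.406 -0.001 -0.914]
 [ 0.914 -0.001  0.406]
 [-0.001 -1.     0.   ]]
```

Both cameras agree to 2 mm. The jaw axis is now at 66°, and the blue peg needs 52°. I'll move over the blue peg.

```bash
python3 -m inch '[[-1,0.1,-0.3,0,-0.12],[-1,0.1,-0.3,0,-0.12],[-1,0.1,-0.3,0,-0.12],[-1,0.1,-0.3,0,-0.12],[-1,0.1,-0.3,0,-0.12],[-1,0.1,-0.3,0,-0.12],[-1,0.1,-0.3,0,-0.12]]'
python3 -m inch '[[-0.3,0.107,-0.299,-0.05,-0.12],[-0.3,0.107,-0.299,-0.05,-0.12],[-0.3,0.107,-0.299,-0.05,-0.12],[-0.3,0.107,-0.299,-0.05,-0.12],[-0.3,0.107,-0.299,-0.05,-0.12],[-0.3,0.107,-0.299,-0.05,-0.12],[-0.3,0.107,-0.299,-0.05,-0.12]]'
python3 - <<'E'
from h import *
c=snap('wrist','w1'); print(proj(c,[.4505,-.051,.012]), -c['R'].T@c['t'].ravel())
E
```

```text
t: 1.02
tool_pos: [0.3433, 0.248, 0.2179]
orientation: [-1.417, -0.803, 0.804]
force: [-1.1, 0.6, -1.0]
opening: 0.0929
t: 1.9
tool_pos: [0.4505, -0.05, 0.1674]
orientation: [-1.45, -0.71, 0.713]
force: [-0.6, 0.1, 0.6]
opening: 0.0605
[312.46076843 225.42818614] [ 0.38715441 -0.00138715  0.33480697]
```

View pics/w1.png

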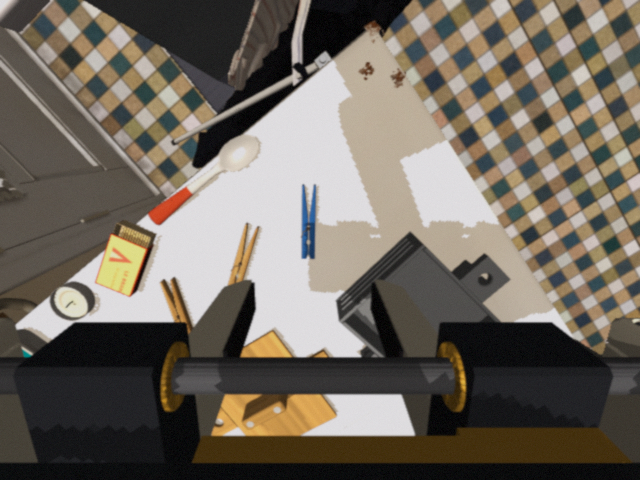

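Blue peg: ends at about (309,184) and (308,258), lying square to the jaws, about 4 px from the prediction. I'll add a blob-based locator that works in metric coordinates.

```bash
cat >> h.py <<'E'
def pegs(c,z=.012,ymin=0,ymax=480):
    """saturated peg-sized blobs, back-projected to z: centre, length, width, axis angle"""
    hsv=cv2.cvtColor(c['color'],cv2.COLOR_RGB2HSV); m=((hsv[...,1]>75)&(hsv[...,2]>40)).astype(np.uint8)
    m=cv2.morphologyEx(m,cv2.MORPH_CLOSE,np.ones((5,5)))
    out=[]
    for k in cv2.findContours(m,cv2.RETR_EXTERNAL,cv2.CHAIN_APPROX_NONE)[0]:
        if cv2.contourArea(k)<40: continue
        W=np.array([pix(c,u,v,z)[:2] for u,v in k[:,0]])
        (cx,cy),(w,h),a=cv2.minAreaRect((W*1000).astype(np.float32))
        if w>h: w,h=h,w; a+=90
        if 60<h<85 and 6<w<24 and .3<cx/1000<.75:
            out.append((round(cx/1000,4),round(cy/1000,4),round(h),round(w),round((a+90)%180,1)))
    return out
E
python3 - <<'E'
from h import *
c=load('w1')
for z in(.0,.006,.012): print(z,pegs(c,z))
print(pegs(load('side0')))
E
```

```text
0.0 [(0.436, -0.2215, 66, 17, 154.8), (0.4356, -0.1292, 69, 14, 123.9), (0.4482, -0.0543, 74, 13, 141.8)]
0.006 [(0.4351, -0.2176, 65, 17, 154.8), (0.4347, -0.1269, 68, 14, 123.9), (0.4471, -0.0534, 73, 12, 141.8)]
0.012 [(0.4342, -0.2136, 64, 16, 154.8), (0.4338, -0.1246, 67, 13, 123.9), (0.446, -0.0524, 71, 12, 141.8)]
[(0.4506, -0.0542, 68, 13, 140.2), (0.4408, -0.1294, 66, 14, 123.3), (0.4431, -0.2186, 65, 13, 153.5), (0.3703, 0.5188, 68, 17, 165.1)]
```

```bash
python3 -m inch '[[0.35,-0.0025,-0.0025,-0.06,0],[0.35,-0.0025,-0.0025,-0.10,0],[0.35,-0.0025,-0.0025,-0.13,0],[0.35,-0.0025,-0.0025,-0.15,0],[0.35,-0.0025,-0.0025,-0.164,0],[0.35,-0.0025,-0.0025,-0.164,0],[0.35,-0.0025,-0.0025,-0.164,0]]' 20
python3 -m inch '[[1,0,0,0,0],[1,0,0,0,0],[1,0,0,0,0],[1,0,0,0,0]]' 20
python3 -m inch '[[1,0,0,0.05,0],[1,0,0,0.10,0],[1,0,0,0.10,0]]' 20
```

```text
t: 2.82
tool_pos: [0.4487, -0.0516, 0.0047]
orientation: [-1.45, -0.713, 0.713]
force: [0.8, 0.1, 0.2]
opening: 0.0299
t: 3.32
tool_pos: [0.4495, -0.0518, 0.0055]
orientation: [-1.451, -0.714, 0.712]
force: [-0.8, 0.8, 6.0]
opening: 0.0146
t: 3.7
tool_pos: [0.4528, -0.0526, 0.1101]
orientation: [-1.457, -0.719, 0.707]
force: [0.4, -0.3, -0.1]
opening: 0.0145
```

```bash
python3 -m inch '[[1,0.115,0.029,0,-0.764],[1,0.115,0.029,0,-0.764],[1,0.115,0.029,0,-0.764],[1,0.115,0.029,0,-0.764],[1,0.115,0.029,0,-0.764],[1,0.115,0.029,0,-0.764],[1,0.115,0.029,-0.05,-0.764],[1,0.115,0.029,-0.08,-0.764]]' 20
python3 - <<'E'
from h import *
s=robot.read_state();R=Ro.from_rotvec(s['orientation']).as_matrix();print(s['tool_pos'],np.degrees(np.arctan2(R[1,0],R[0,0])))
c=snap('side');print(pegs(c))
c=snap('wrist','w2')
E
```

```text
t: 4.7
tool_pos: [0.5668, -0.0237, 0.0283]
orientation: [-1.576, -0.123, 0.117]
force: [-0.2, -0.6, 0.9]
opening: 0.0144
[ 0.56677216 -0.0236796   0.02830605] 8.735928624101168
[(0.4408, -0.1294, 66, 14, 123.6), (0.4434, -0.2182, 65, 13, 154.7), (0.3692, 0.5202, 65, 15, 165.1)]
```

View pics/w2.png

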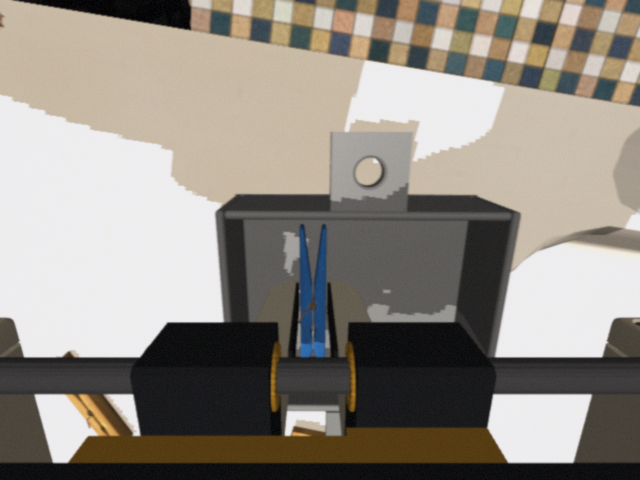

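```bash
python3 -m inch '[[1,0,0,-0.009,0],[0.35,0,0,-0.009,0],[0.35,0,0,-0.009,0],[0.35,0,0,0.05,0],[0.35,0,0,0.10,0],[0.35,0,0,0.10,0]]' 20
python3 -m inch '[[0.35,-0.127,-0.1025,0,0.445],[0.35,-0.127,-0.1025,0,0.445],[0.35,-0.127,-0.1025,0,0.445],[0.35,-0.127,-0.1025,0,0.445],[0.35,-0.127,-0.1025,0,0.445]]'
cat >> h.py <<'E'
def pose():
    s=robot.read_state();R=Ro.from_rotvec(s['orientation']).as_matrix();return np.r_[s['tool_pos'],np.degrees(np.arctan2(R[1,0],R[0,0])),np.degrees(np.arccos(-R[2,1]))].round(4)
E
python3 - <<'E'
from h import *
print(pose())
c=snap('wrist','w3');print(pegs(c)); print(proj(c,[.440,-.126,.012]))
print(pix(load('w2'),369,171,.046))
c=snap('scene');print(pegs(c))
E
```

```text
t: 5.55
tool_pos: [0.5685, -0.0239, 0.133]
orientation: [-1.577, -0.127, 0.112]
force: [0.3, 0.6, 0.3]
opening: 0.0303
t: 6.18
tool_pos: [0.4419, -0.1263, 0.1331]
orientation: [-1.527, -0.476, 0.458]
force: [-0.5, -0.1, 0.3]
opening: 0.0304
[ 0.4419 -0.1263  0.1331 34.1216  0.7844]
[(0.5853, -0.2089, 82, 15, 130.9), (0.4665, -0.2882, 82, 16, 117.5), (0.4352, -0.127, 72, 12, 123.5), (0.5619, -0.0215, 73, 18, 98.7)]
[310.37232756 231.08923864]
[0.5759517  0.04569219 0.046     ]
[(0.5625, -0.0231, 71, 16, 99.1), (0.438, -0.1266, 69, 17, 123.0), (0.4406, -0.2168, 70, 17, 153.0), (0.4373, -0.3095, 70, 16, 163.9)]
```

```bash
python3 -m inch '[[0.35,-0.004,0,-0.06,0],[0.35,-0.004,0,-0.10,0],[0.35,-0.004,0,-0.12,0],[0.35,-0.004,0,-0.129,0],[0.35,-0.004,0,-0.129,0],[1,-0.004,0,-0.129,0],[1,-0.004,0,-0.129,0],[1,-0.004,0,-0.129,0]]' 20
python3 -m inch '[[1,0,0,0,0],[1,0,0,0.05,0],[1,0,0,0.10,0],[1,0,0,0.10,0]]' 20
python3 - <<'E'
from h import *
print(pose())
E
```

```text
t: 7.28
tool_pos: [0.4392, -0.1262, 0.0051]
orientation: [-1.528, -0.479, 0.458]
force: [0.2, 0.8, 5.6]
opening: 0.0146
t: 7.78
tool_pos: [0.4423, -0.1275, 0.1098]
orientation: [-1.533, -0.484, 0.453]
force: [0.2, -0.1, -0.3]
opening: 0.0149
[ 0.4423 -0.1275  0.1098 34.2157  1.3616]
```

```bash
python3 -m inch '[[1,0.165,0.109,0,-0.452],[1,0.165,0.109,0,-0.452],[1,0.165,0.109,0,-0.452],[1,0.165,0.109,0,-0.452],[1,0.165,0.109,0,-0.452],[1,0.165,0.109,-0.05,-0.452],[1,0.165,0.109,-0.09,-0.452],[1,0.165,0.109,-0.09,-0.452]]' 20
python3 -m inch '[[0.35,0,0,0,0],[0.35,0,0,0,0],[0.35,0,0,0.05,0],[0.35,0,0,0.11,0],[0.35,0,0,0.11,0]]' 20
python3 - <<'E'
from h import *
print(pose())
c=snap('side');print(pegs(c)); c=snap('scene');print(pegs(c))
E
```

```text
t: 8.78
tool_pos: [0.6023, -0.0189, 0.0153]
orientation: [-1.584, -0.119, 0.108]
force: [-0.0, -0.3, -0.3]
opening: 0.0148
t: 9.4
tool_pos: [0.6076, -0.0195, 0.1344]
orientation: [-1.587, -0.13, 0.097]
force: [1.3, 0.2, 0.6]
opening: 0.0302
[ 0.6076 -0.0195  0.1344  8.2825  1.6132]
[(0.6051, -0.019, 70, 16, 98.1), (0.4433, -0.2182, 65, 12, 153.8), (0.3705, 0.5198, 68, 15, 165.1)]
[(0.6033, -0.0195, 71, 17, 97.9), (0.5624, -0.0232, 69, 17, 98.8), (0.4374, -0.3092, 70, 17, 163.9)]
```

```bash
python3 -m inch '[[0.35,-0.1666,-0.1965,0,0.981],[0.35,-0.1666,-0.1965,0,0.981],[0.35,-0.1666,-0.1965,0,0.981],[0.35,-0.1666,-0.1965,0,0.981],[0.35,-0.1666,-0.1965,0,0.981],[0.35,-0.1666,-0.1965,0,0.981],[0.35,-0.1666,-0.1965,0,0.981],[0.35,-0.1666,-0.1965,0,0.981]]'
sed -i 's/^def pose.*/def pose():/' h.py; cat >> h.py <<'E'
def tilt(): return Ro.from_rotvec(robot.read_state()['orientation']).as_matrix()[:2,1].round(4)
E
python3 - <<'E'
from h import *
print(pose(),tilt())
c=snap('wrist');print(pegs(c))
c=snap('scene');print(pegs(c))
E
```

```text
t: 10.5
tool_pos: [0.4368, -0.2151, 0.1271]
orientation: [-1.397, -0.889, 0.86]
force: [-0.2, -0.2, 0.1]
opening: 0.0303
[ 0.4368 -0.2151  0.1271 64.3678  1.1093] [0.0192 0.0021]
[(0.5988, -0.2135, 81, 15, 161.4), (0.5372, -0.3396, 81, 15, 147.2), (0.4038, -0.4905, 70, 8, 0.0), (0.6027, -0.0183, 75, 21, 97.9), (0.5615, -0.0215, 75, 20, 98.9), (0.4342, -0.3095, 73, 15, 163.7), (0.4373, -0.2183, 71, 13, 154.6)]
[(0.6034, -0.02, 72, 17, 98.0), (0.5622, -0.0235, 70, 17, 98.8), (0.4408, -0.2165, 70, 18, 153.0), (0.4373, -0.3095, 70, 16, 164.3)]
```

```bash
python3 -m inch '[[0.35,0.0035,-0.002,-0.06,0],[0.35,0.0035,-0.002,-0.10,0],[0.35,0.0035,-0.002,-0.122,0],[0.35,0.0035,-0.002,-0.122,0],[0.35,0.0035,-0.002,-0.122,0],[1,0.0035,-0.002,-0.122,0],[1,0.0035,-0.002,-0.122,0],[1,0.0035,-0.002,-0.122,0]]' 20
python3 -m inch '[[1,0,0,0,0],[1,0,0,0.05,0],[1,0,0,0.10,0],[1,0,0,0.10,0],[1,0,0,0.10,0]]' 20
python3 - <<'E'
from h import *
print(pose(),tilt())
E
```

```text
t: 11.6
tool_pos: [0.4414, -0.2176, 0.0065]
orientation: [-1.399, -0.891, 0.861]
force: [-1.1, 0.9, 6.6]
opening: 0.0147
t: 12.22
tool_pos: [0.4412, -0.2175, 0.1061]
orientation: [-1.399, -0.891, 0.861]
force: [-0.3, 0.4, -1.3]
opening: 0.0144
[ 0.4412 -0.2175  0.1061 64.4324  1.2146] [0.0212 0.0009]
```

```bash
python3 -m inch '[[1,0.142,0.196,0,-0.977],[1,0.142,0.196,0,-0.977],[1,0.142,0.196,0,-0.977],[1,0.142,0.196,0,-0.977],[1,0.142,0.196,0,-0.977],[1,0.142,0.196,0,-0.977],[1,0.142,0.196,0,-0.977],[1,0.142,0.196,0,-0.977]]' 20
python3 -m inch '[[1,0,0,-0.05,0],[1,0,0,-0.076,0],[1,0,0,-0.076,0],[0.45,0,0,-0.076,0],[0.35,0,0,-0.076,0],[0.35,0,0,0,0],[0.35,0,0,0.025,0],[0.35,0,0,0.025,0]]' 20
python3 - <<'E'
from h import *
print(pose(),tilt())
c=snap('side');print(pegs(c)); c=snap('scene');print(pegs(c))
E
```

```text
t: 13.22
tool_pos: [0.5822, -0.0216, 0.1047]
orientation: [-1.585, -0.125, 0.111]
force: [0.3, 0.2, -0.1]
opening: 0.0145
t: 14.22
tool_pos: [0.5861, -0.022, 0.1361]
orientation: [-1.587, -0.133, 0.103]
force: [-0.2, 0.3, -0.0]
opening: 0.0301
[ 0.5861 -0.022   0.1361  8.6074  1.5764] [ 0.0209 -0.0179]
[(0.3705, 0.5198, 68, 15, 165.1)]
[(0.4373, -0.3095, 70, 16, 163.9)]
```

```bash
python3 -m inch '[[0.35,-0.148,-0.287,0,1.141],[0.35,-0.148,-0.287,0,1.141],[0.35,-0.148,-0.287,0,1.141],[0.35,-0.148,-0.287,0,1.141],[0.35,-0.148,-0.287,0,1.141],[0.35,-0.148,-0.287,0,1.141],[0.35,-0.148,-0.287,0,1.141],[0.35,-0.148,-0.287,0,1.141]]'
python3 - <<'E'
from h import *
print(pose(),tilt())
S=load('side0')
for u,v,z in((172,85,0),(172,60,.026),(100,95,0),(278,60,0)): print('obst',pix(S,185+u/3,165+v/3,z))
c=snap('wrist');print(pegs(c))
c=snap('scene','s2');print(pegs(c))
E
```

```text
t: 15.32
tool_pos: [0.4339, -0.3085, 0.1295]
orientation: [-1.336, -1.016, 0.984]
force: [0.5, 0.9, 0.7]
opening: 0.0302
[ 0.4339 -0.3085  0.1295 73.8614  1.1547] [0.0191 0.0065]
obst [ 0.39481972 -0.35502299  0.        ]
obst [ 0.3907735  -0.35160884  0.026     ]
obst [ 0.40516941 -0.40821054  0.        ]
obst [ 0.36983724 -0.27684058  0.        ]
[(0.5963, -0.2798, 83, 16, 170.7), (0.5552, -0.4156, 81, 15, 156.6), (0.434, -0.3111, 72, 13, 164.1)]
[(0.4378, -0.3092, 71, 17, 163.9)]
```

View pics/s2.png

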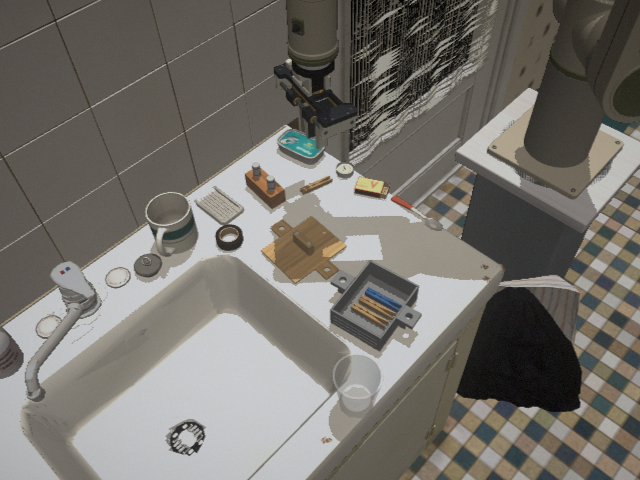

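Three pegs lie in the box (about (375,302)), and the last one is at (316,184) under the gripper.

```bash
python3 -m inch '[[0.35,0.0045,-0.001,-0.06,0],[0.35,0.0045,-0.001,-0.10,0],[0.35,0.0045,-0.001,-0.124,0],[0.35,0.0045,-0.001,-0.124,0],[0.35,0.0045,-0.001,-0.124,0],[1,0.0045,-0.001,-0.124,0],[1,0.0045,-0.001,-0.124,0],[1,0.0045,-0.001,-0.124,0]]' 20
python3 -m inch '[[1,0,0,0,0],[1,0,0,0.05,0],[1,0,0,0.10,0],[1,0,0,0.10,0],[1,0,0,0.10,0]]' 20
python3 - <<'E'
from h import *
print(pose(),tilt())
E
```

```text
t: 16.42
tool_pos: [0.4398, -0.3095, 0.0072]
orientation: [-1.339, -1.016, 0.983]
force: [0.2, 1.1, 6.2]
opening: 0.0145
t: 17.05
tool_pos: [0.4396, -0.3094, 0.1067]
orientation: [-1.338, -1.016, 0.983]
force: [-0.4, -0.3, -0.1]
opening: 0.0143
[ 0.4396 -0.3094  0.1067 73.8242  1.231 ] [0.0209 0.005 ]
```

```bash
python3 -m inch '[[1,0.154,0.289,0,-1.141],[1,0.154,0.289,0,-1.141],[1,0.154,0.289,0,-1.141],[1,0.154,0.289,0,-1.141],[1,0.154,0.289,0,-1.141],[1,0.154,0.289,0,-1.141],[1,0.154,0.289,0,-1.141],[1,0.154,0.289,0,-1.141]]' 20
python3 -m inch '[[1,0,0,-0.05,0],[1,0,0,-0.080,0],[1,0,0,-0.080,0],[1,0,0,-0.080,0],[0.45,0,0,-0.080,0],[0.35,0,0,-0.080,0],[0.35,0,0,-0.080,0]]' 20
python3 -m inch '[[0.35,0,0,0.05,0],[0.35,0,0,0.11,0],[0.35,0,0,0.11,0],[0.35,0,0,0.11,0]]' 20
python3 - <<'E'
from h import *
print(pose(),tilt())
c=snap('wrist','w4')
E
```

```text
t: 18.05
tool_pos: [0.5922, -0.0196, 0.1042]
orientation: [-1.585, -0.124, 0.111]
force: [0.3, 0.5, 0.2]
opening: 0.0145
t: 18.92
tool_pos: [0.5925, -0.0196, 0.0247]
orientation: [-1.585, -0.125, 0.111]
force: [-0.3, 0.2, 0.2]
opening: 0.03
t: 19.42
tool_pos: [0.5925, -0.0196, 0.1348]
orientation: [-1.585, -0.125, 0.111]
force: [-0.1, 0.5, -0.8]
opening: 0.0305
[ 0.5925 -0.0196  0.1348  8.5887  1.1357] [ 0.0106 -0.0167]
```

View pics/w4.png

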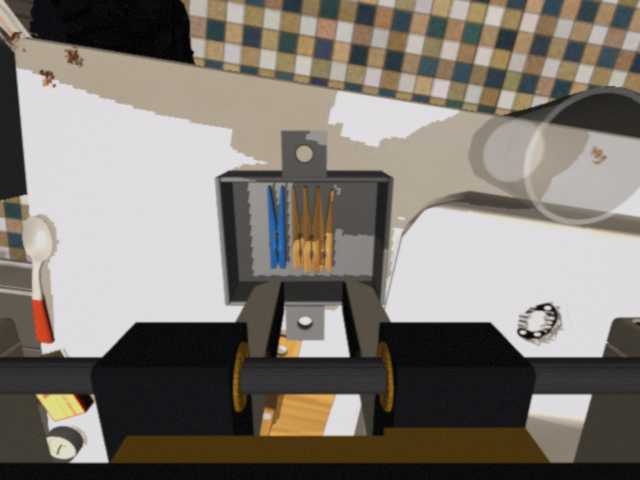

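All four pegs lie flat in the box. Box ear holes are at (304,154) and (305,322). Next is the lid.

```bash
python3 -m inch '[[0,-0.017,-0.1905,0.02,-0.243],[0,-0.017,-0.1905,0.02,-0.243],[0,-0.017,-0.1905,0.02,-0.243],[0,-0.017,-0.1905,0.02,-0.243],[0,-0.017,-0.1905,0.02,-0.243],[0,-0.017,-0.1905,0.02,-0.243]]'
python3 - <<'E'
from h import *
w=load('w4'); a,b=pix(w,304,154,.046),pix(w,305,322,.046); print(a,b,(a+b)/2,np.degrees(np.arctan2(*(a-b)[1::-1])))
print(pose(),tilt())
c=snap('wrist','w5');
for p in ((.5704,-.2779,.011),(.5828,-.1424,.011)): print(proj(c,p))
E
```

```text
t: 20.23
tool_pos: [0.5743, -0.2083, 0.1522]
orientation: [-1.586, 0.07, -0.075]
force: [-0.3, 0.2, -0.3]
opening: 0.0464
[0.5765085  0.04505128 0.046     ] [ 0.59664156 -0.08872996  0.046     ] [ 0.58657503 -0.02183934  0.046     ] 98.55835321712402
[ 0.5743 -0.2083  0.1522 -5.2544  0.9681] [ 0.0023 -0.0167]
[315.32241387 294.37191327]
[315.75534738 149.90620363]
```

View pics/w5.png

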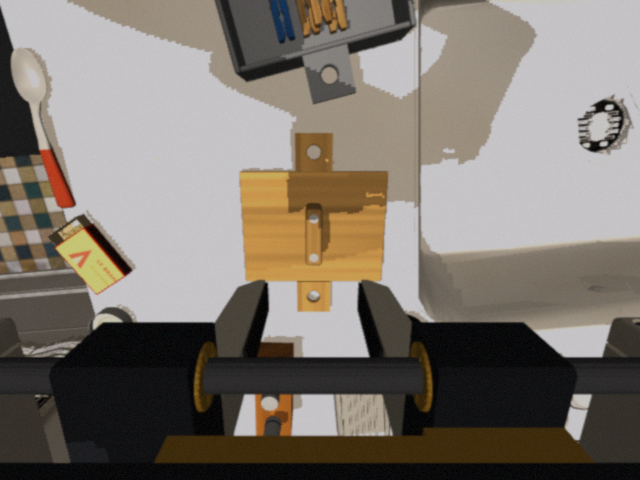

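Lid holes are at (314,152) and (314,296), within 2 px of the prediction. The box-minus-lid displacement is consistent across all three cameras: (0.012, 0.189) and +13.8°.

```bash
python3 -m inch '[[0,0.001,-0.002,-0.05,0],[0,0.001,-0.002,-0.10,0],[0,0.001,-0.002,-0.12,0],[0,0.001,-0.002,-0.134,0],[0,0.001,-0.002,-0.135,0],[0,0.001,-0.002,-0.135,0]]' 30
python3 -m inch '[[1,0,0,0,0],[1,0,0,0,0],[1,0,0,0,0],[1,0,0,0,0],[1,0,0,0,0]]' 30
python3 -c "
from h import *
print(pose(),tilt())"
python3 -m inch '[[1,0,0,0.03,0],[1,0,0,0.06,0],[1,0,0,0.08,0],[1,0,0,0.08,0],[1,0,0,0.08,0],[1,0,0,0.08,0]]' 30
python3 -c "
from h import *
print(pose(),tilt(),robot.read_state()['wrist_torque'])"
```

```text
t: 21.02
tool_pos: [0.5769, -0.2108, 0.0194]
orientation: [-1.588, 0.067, -0.077]
force: [-0.8, -0.5, 0.3]
opening: 0.0468
t: 21.65
tool_pos: [0.5768, -0.2108, 0.0196]
orientation: [-1.588, 0.067, -0.076]
force: [-1.3, -0.5, 2.2]
opening: 0.0138
[ 0.5768 -0.2108  0.0196 -5.2233  1.081 ] [ 0.005  -0.0182]
t: 22.4
tool_pos: [0.5757, -0.2103, 0.0977]
orientation: [-1.587, 0.069, -0.074]
force: [-0.3, 0.4, -1.6]
opening: 0.0135
[ 0.5757 -0.2103  0.0977 -5.2245  0.9861] [ 0.0025 -0.017 ] [-0.08305236  0.05997062 -0.00944613]
```

```bash
python3 -m inch '[[1,0.0131,0.06,0,0.12],[1,0.0131,0.12,0,0.241],[1,0.0131,0.17,0,0.241],[1,0.0131,0.1887,0,0.241],[1,0.0131,0.1887,0,0.241],[1,0.0131,0.1887,0,0.241],[1,0.0131,0.1887,0,0.241]]' 30
python3 - <<'E'
from h import *
print(pose(),tilt())
c=snap('wrist','w6'); snap('scene','s3');S=snap('side','d3')
z=.046+(pose()[2]-.0596)+.005
import numpy as np
yaw=np.radians(8.6)
for n,C in(('wrist',c),('scene',load('s3')),('side',S)):
  for s in(1,-1):
    o=np.array([-np.sin(yaw),np.cos(yaw)])*.068*s
    P=pose()[:2]+o-[.0012,0]
    print(n,s,'lid',proj(C,[*P,z]).round(1),'box',proj(C,[.587+o[0],-.0213+o[1],.046]).round(1))
im=[cv2.resize(load(k)['color'][:,:,::-1][y:y+120,x:x+180],None,fx=3,fy=3,interpolation=cv2.INTER_CUBIC) for k,x,y in(('s3',290,230),('d3',320,200))]
cv2.imwrite('pics/m3.png',np.vstack(im)[:720])
cv2.imwrite('pics/m3.png',cv2.resize(np.hstack(im),(800,267)) if 0 else np.hstack([cv2.resize(i,(400,267)) for i in im]))
E
```

```text
t: 23.28
tool_pos: [0.5888, -0.0232, 0.0976]
orientation: [-1.584, -0.12, 0.113]
force: [-0.6, 0.1, -2.3]
opening: 0.0139
[ 0.5888 -0.0232  0.0976  8.4777  0.9966] [ 0.0062 -0.0162]
wrist 1 lid [311.6 159.8] box [310.9 151.7]
wrist -1 lid [312.1 389.2] box [311.4 345.4]
scene 1 lid [410.3 302.4] box [408.9 316.2]
scene -1 lid [342.  265.6] box [342.8 280. ]
side 1 lid [432.4 247.2] box [429.5 257.8]
side -1 lid [362.2 255.1] box [361.8 265.4]
```

View pics/m3.png

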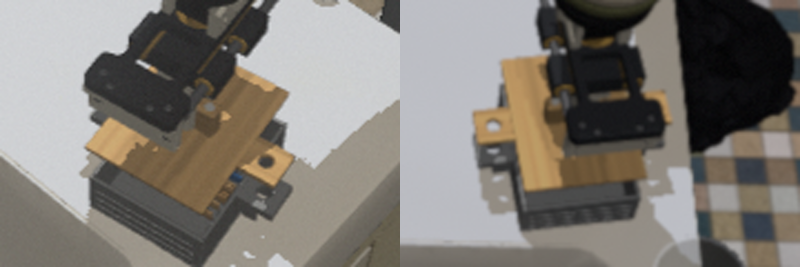

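```bash
python3 -m inch '[[1,0,0.0016,-0.015,0],[1,0,0.0016,-0.025,0],[1,0,0.0016,-0.028,0],[1,0,0.0016,-0.030,0],[1,0,0.0016,-0.030,0]]' 30
python3 -c "
from h import *
print(pose(),tilt())"
python3 -m inch '[[1,0,0,-0.003,0],[1,0,0,-0.006,0],[1,0,0,-0.008,0],[1,0,0,-0.008,0],[1,0,0,-0.008,0]]' 30
python3 -c "
from h import *
print(pose(),tilt(),robot.read_state()['wrist_torque'])"
```

```text
t: 24.05
tool_pos: [0.5889, -0.021, 0.0678]
orientation: [-1.584, -0.121, 0.113]
force: [-0.5, -0.4, -2.3]
opening: 0.014
[ 0.5889 -0.021   0.0678  8.5063  0.9934] [ 0.0066 -0.016 ]
t: 24.68
tool_pos: [0.5889, -0.021, 0.0598]
orientation: [-1.584, -0.121, 0.113]
force: [-0.3, 0.3, -2.1]
opening: 0.0136
[ 0.5889 -0.021   0.0598  8.5063  0.9944] [ 0.0066 -0.016 ] [-0.0640832  -0.00663854 -0.0092158 ]
```

```bash
python3 -m inch '[[1,0,0,-0.001,0],[1,0,0,-0.002,0],[1,0,0,-0.002,0],[1,0,0,-0.002,0]]' 30
python3 -c "
from h import *
print(pose(),tilt(),robot.read_state()['wrist_torque'])"
```

```text
t: 25.18
tool_pos: [0.589, -0.021, 0.0595]
orientation: [-1.584, -0.121, 0.113]
force: [-9.0, 0.9, 12.9]
opening: 0.0138
[ 0.589  -0.021   0.0595  8.5145  1.006 ] [ 0.0067 -0.0162] [ 0.02391695  1.54400628 -0.05824185]
```

```bash
python3 -m inch '[[0.3,0,0,0,0],[0,0,0,0,0],[0,0,0,0,0],[0,0,0,0.04,0],[0,0,0,0.10,0],[0,0,0,0.10,0],[0,0,0,0.10,0]]' 30
python3 - <<'E'
from h import *
print(pose(),tilt())
c=snap('wrist','w7')
import numpy as np
for s in(1,-1):
    o=np.array([-np.sin(np.radians(8.5)),np.cos(np.radians(8.5))])*.068*s
    print(proj(c,[.587+o[0],-.0213+o[1],.051]))
a=c['color'][:,:,::-1][110:380,200:440]; cv2.imwrite('pics/w7c.png',cv2.resize(a,None,fx=2.2,fy=2.2,interpolation=cv2.INTER_CUBIC))
E
```

```text
t: 26.05
tool_pos: [0.5891, -0.021, 0.1595]
orientation: [-1.584, -0.122, 0.112]
force: [1.1, 0.6, -0.3]
opening: 0.0464
[ 0.5891 -0.021   0.1595  8.5105  1.0181] [ 0.0072 -0.0162]
[310.18432153 150.10391281]
[310.35277749 309.37160414]
```

View pics/w7c.png

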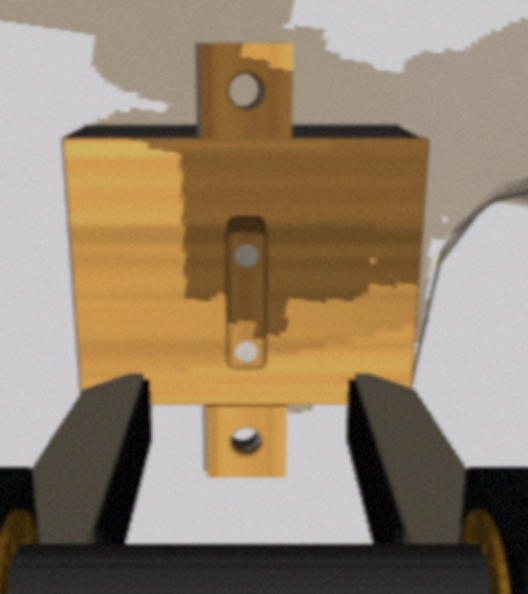

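The lid sits seated; its holes are at full-frame (311,150) and (312,310), within about 1 px of the box's ear holes. Next are the pins.

```bash
python3 -m inch '[[0.2,-0.066,-0.33,0,-0.272],[0.2,-0.066,-0.33,0,-0.272],[0.2,-0.066,-0.33,0,-0.272],[0.2,-0.066,-0.33,0,-0.272],[0.2,-0.066,-0.33,0,-0.272],[0.2,-0.066,-0.33,0,-0.272],[0.2,-0.066,-0.33,0,-0.272],[0.2,-0.066,-0.33,0,-0.272]]'
python3 - <<'E'
from h import *
print(pose(),tilt())
c=snap('wrist','w8')
for p in((.5165,-.4008,.066),(.5225,-.351,.066)): print(proj(c,p))
a=c['color'][:,:,::-1][90:390,180:460]; cv2.imwrite('pics/w8c.png',cv2.resize(a,None,fx=2,fy=2,interpolation=cv2.INTER_CUBIC))
E
```

```text
t: 27.1
tool_pos: [0.5224, -0.3494, 0.1572]
orientation: [-1.584, 0.096, -0.097]
force: [0.2, 0.9, -0.0]
opening: 0.037
[ 0.5224 -0.3494  0.1572 -7.0335  0.864 ] [-0.0006 -0.0151]
[313.93113938 302.10611019]
[313.87354661 243.86726661]
```

View pics/w8c.png

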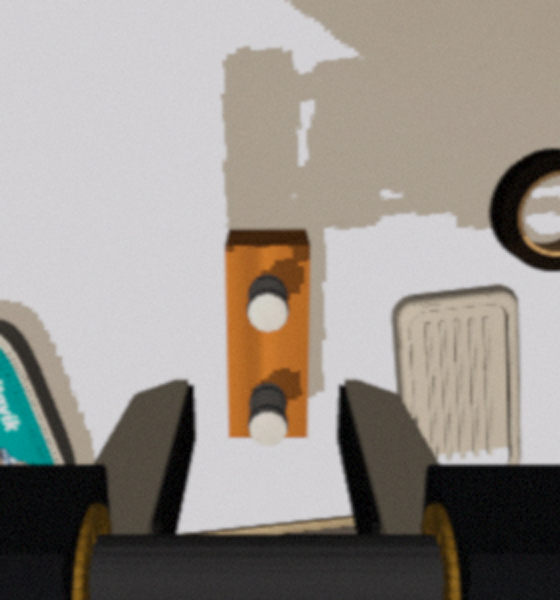

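```bash
python3 -m inch '[[0.2,0,-0.002,-0.04,0],[0.2,0,-0.002,-0.08,0],[0.2,0,-0.002,-0.105,0],[0.2,0,-0.002,-0.116,0],[0.2,0,-0.002,-0.116,0],[0.2,0,-0.002,-0.116,0]]' 30
python3 -m inch '[[1,0,0,0,0],[1,0,0,0,0],[1,0,0,0,0],[1,0,0,0,0]]' 30
python3 -c "
from h import *
print(pose(),tilt())"
python3 -m inch '[[1,0,0,0.04,0],[1,0,0,0.08,0],[1,0,0,0.09,0],[1,0,0,0.09,0],[1,0,0,0.09,0]]' 30
python3 -c "
from h import *
print(pose(),tilt())"
```

```text
t: 27.9
tool_pos: [0.5238, -0.3515, 0.0432]
orientation: [-1.586, 0.093, -0.098]
force: [-0.6, -0.0, 0.2]
opening: 0.0368
t: 28.4
tool_pos: [0.524, -0.3519, 0.0438]
orientation: [-1.586, 0.093, -0.098]
force: [-0.6, -0.1, 3.7]
opening: 0.0143
[ 0.524  -0.3519  0.0438 -6.9663  1.0165] [ 0.0024 -0.0176]
t: 29.02
tool_pos: [0.523, -0.351, 0.1315]
orientation: [-1.584, 0.095, -0.096]
force: [0.8, -0.0, -0.6]
opening: 0.0143
[ 0.523  -0.351   0.1315 -6.9638  0.8875] [-0.0002 -0.0155]
```

```bash
python3 -m inch '[[1,0.076,0.2625,0,0],[1,0.076,0.2625,0,0],[1,0.076,0.2625,0,0],[1,0.076,0.2625,0,0],[1,0.076,0.2625,0,0],[1,0.076,0.2625,0,0],[1,0.076,0.2625,0,0]]' 30
python3 - <<'E'
from h import *
P=pose();print(P,tilt())
c=snap('wrist','w9');s=snap('side','d9');e=snap('scene','s9')
print(proj(c,[P[0],P[1],P[2]+.022]),proj(c,[P[0],P[1],P[2]-.038]),[proj(x,[P[0],P[1],P[2]-.038]) for x in(s,e)])
crops=[cv2.resize(k['color'][:,:,::-1][y:y+h,x:x+w],(400,400),interpolation=cv2.INTER_CUBIC) for k,x,y,w,h in((c,230,200,200,200),(s,310,210,100,100))]
cv2.imwrite('pics/m9.png',np.hstack(crops))
E
```

```text
t: 29.9
tool_pos: [0.5982, -0.089, 0.1302]
orientation: [-1.584, 0.097, -0.095]
force: [1.1, -0.3, -0.1]
opening: 0.0143
[ 0.5982 -0.089   0.1302 -6.9679  0.8974] [-0.0023 -0.0155]
[314.2408359  315.76203598] [313.87603522 267.4774423 ] [array([362.74379615, 254.47086832]), array([342.21821581, 264.98386861])]
```

View pics/m9.png

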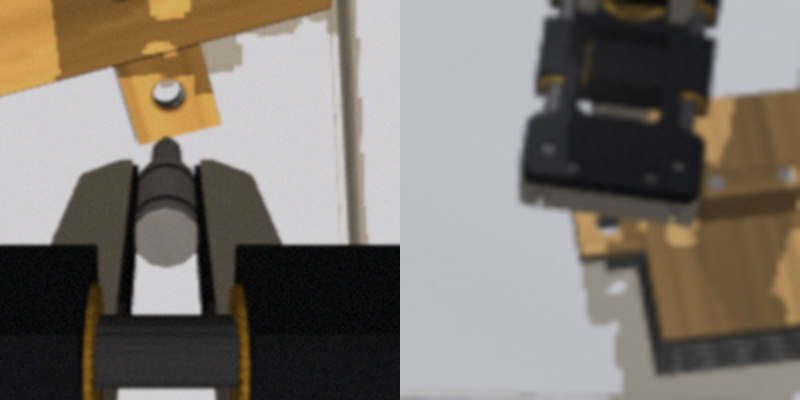

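```bash
python3 - <<'E'
from h import *
c=load('w9'); tip=pix(c,313,269.5,.0925); head=pix(c,313,318,.1522); hole=pix(c,314,246.5,.051)
print(tip,head,hole, hole-tip)
w=load('w7'); print(pix(w,311.8,310,.051),pix(w,311.4,150.5,.051))
E
```

```text
[ 0.59750296 -0.09017175  0.0925    ] [ 0.59748659 -0.09009464  0.1522    ] [ 0.59842603 -0.08886568  0.051     ] [ 0.00092307  0.00130607 -0.0415    ]
[ 0.59840404 -0.08897953  0.051     ] [0.57790983 0.0458011  0.051     ]
```

```bash
python3 -m inch '[[1,0.001,0.0013,-0.02,0],[1,0.001,0.0013,-0.035,0],[1,0.001,0.0013,-0.045,0],[1,0.001,0.0013,-0.05,0],[1,0.001,0.0013,-0.05,0],[1,0.001,0.0013,-0.05,0]]' 30
python3 -m inch '[[1,0,0,-0.006,0],[1,0,0,-0.012,0],[1,0,0,-0.018,0],[1,0,0,-0.021,0],[1,0,0,-0.022,0],[1,0,0,-0.022,0]]' 30
python3 -c "
from h import *
print(pose(),tilt(),robot.read_state()['wrist_torque'])"
```

```text
t: 30.8
tool_pos: [0.6, -0.0886, 0.0817]
orientation: [-1.584, 0.096, -0.098]
force: [-0.5, -0.5, -0.5]
opening: 0.0144
t: 31.55
tool_pos: [0.5994, -0.0885, 0.0592]
orientation: [-1.584, 0.097, -0.097]
force: [-5.0, -0.0, 1.0]
opening: 0.0142
[ 0.5994 -0.0885  0.0592 -7.0568  0.8952] [-0.0013 -0.0156] [-0.06364464  1.08610461 -0.03888858]
```

```bash
python3 -m inch '[[1,-0.0005,0,-0.0015,0],[1,-0.0005,0,-0.0015,0],[1,-0.0005,0,-0.0015,0]]' 30
python3 -m inch '[[0.5,0,0,0,0],[0.3,0,0,0,0],[0.2,0,0,0,0],[0.2,0,0,0.04,0],[0.2,0,0,0.09,0],[0.2,0,0,0.09,0],[0.2,0,0,0.09,0]]' 30
python3 - <<'E'
from h import *
print(pose(),tilt())
c=snap('wrist','w10'); print(proj(c,[.599,-.0885,.081]),proj(c,[.599,-.0885,.051]))
cv2.imwrite('pics/m10.png',cv2.resize(c['color'][:,:,::-1][100:350,200:450],(600,600),interpolation=cv2.INTER_CUBIC))
E
```

```text
t: 31.92
tool_pos: [0.5994, -0.0885, 0.0588]
orientation: [-1.584, 0.096, -0.097]
force: [-5.1, 0.4, 8.4]
opening: 0.0146
t: 32.8
tool_pos: [0.5994, -0.0885, 0.1485]
orientation: [-1.584, 0.096, -0.097]
force: [0.5, -0.3, 0.2]
opening: 0.0371
[ 0.5994 -0.0885  0.1485 -7.0504  0.9035] [-0.0002 -0.0158]
[312.99030252 252.09581423] [312.89371888 239.52248702]
```

View pics/m10.png

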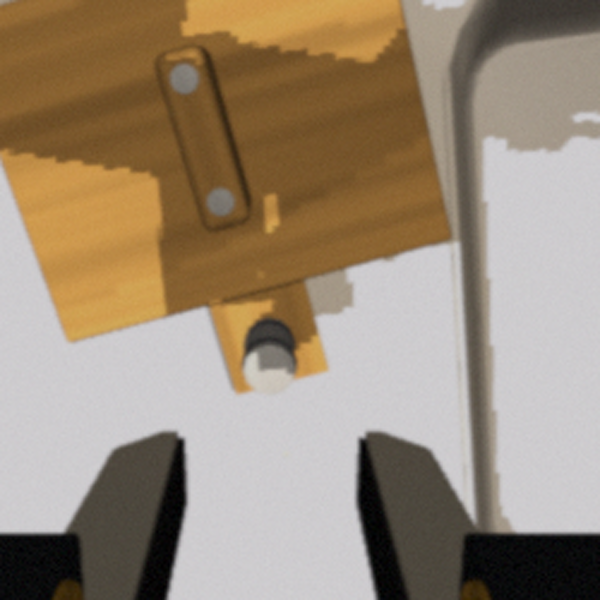

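Pin one is home: its head top is at full-frame (312,253), predicted (313,252). Now the second pin.

```bash
python3 -m inch '[[0.2,-0.0816,-0.3145,0,0],[0.2,-0.0816,-0.3145,0,0],[0.2,-0.0816,-0.3145,0,0],[0.2,-0.0816,-0.3145,0,0],[0.2,-0.0816,-0.3145,0,0],[0.2,-0.0816,-0.3145,0,0],[0.2,-0.0816,-0.3145,0,0],[0.2,-0.0816,-0.3145,0,0]]'
python3 - <<'E'
from h import *
print(pose(),tilt())
c=snap('wrist','w11')
g=cv2.cvtColor(c['color'],cv2.COLOR_RGB2HSV); p=proj(c,(.5170,-.4025,.066)); u,v=p.astype(int); print(p)
m=((g[...,1]<60)&(g[...,2]>110)).astype(np.uint8); m[:v-20]=0;m[v+20:]=0;m[:,:u-16]=0;m[:,u+16:]=0
n,l,st,ce=cv2.connectedComponentsWithStats(m); print(st[1:],ce[1:]); k=1+np.argmax(st[1:,4]); print(pix(c,*ce[k],.066))
E
```

```text
t: 33.85
tool_pos: [0.5174, -0.401, 0.1464]
orientation: [-1.583, 0.098, -0.094]
force: [0.4, -0.1, -0.2]
opening: 0.0372
[ 0.5174 -0.401   0.1464 -6.9749  0.8098] [-0.003  -0.0138]
[313.46268654 248.3829618 ]
[[302 239  21  19 313]
 [297 260  32   8 256]] [[311.77635783 248.02555911]
 [312.5        263.5       ]]
[ 0.51578393 -0.40206925  0.066     ]
```

```bash
python3 -m inch '[[0.2,-0.0005,-0.0015,-0.04,0],[0.2,-0.0005,-0.0015,-0.08,0],[0.2,-0.0005,-0.0015,-0.1,0],[0.2,-0.0005,-0.0015,-0.105,0],[0.2,-0.0005,-0.0015,-0.105,0],[0.2,-0.0005,-0.0015,-0.105,0]]' 30
python3 -m inch '[[1,0,0,0,0],[1,0,0,0,0],[1,0,0,0,0],[1,0,0,0,0]]' 30
python3 -c "
from h import *
print(pose(),tilt())"
python3 -m inch '[[1,0,0,0.04,0],[1,0,0,0.08,0],[1,0,0,0.12,0],[1,0,0,0.12,0],[1,0,0,0.12,0],[1,0,0,0.12,0]]' 30
python3 -c "
from h import *
print(pose(),tilt())"
```

```text
t: 34.65
tool_pos: [0.5183, -0.4033, 0.0439]
orientation: [-1.585, 0.095, -0.096]
force: [-0.6, 0.1, 0.1]
opening: 0.0373
t: 35.15
tool_pos: [0.5183, -0.4036, 0.0444]
orientation: [-1.585, 0.095, -0.096]
force: [-1.7, 0.3, 4.0]
opening: 0.0144
[ 0.5183 -0.4036  0.0444 -6.9423  0.9607] [-0.0002 -0.0168]
t: 35.9
tool_pos: [0.5174, -0.4028, 0.1621]
orientation: [-1.583, 0.097, -0.094]
force: [-0.9, -0.5, -0.6]
opening: 0.0144
[ 0.5174 -0.4028  0.1621 -6.9433  0.8451] [-0.0027 -0.0145]
```

```bash
python3 -m inch '[[1,0.0308,0.2245,0,0],[1,0.0308,0.2245,0,0],[1,0.0308,0.2245,0,0],[1,0.0308,0.2245,0,0],[1,0.0308,0.2245,0,0],[1,0.0308,0.2245,0,0]]' 30
python3 -m inch '[[1,0.0308,0.2245,0,0],[1,0.0308,0.2245,0,0],[1,0.0308,0.2245,0,0],[1,0.0308,0.2245,0,0],[1,0.0308,0.2245,-0.02,0],[1,0.0308,0.2245,-0.03,0],[1,0.0308,0.2245,-0.03,0],[1,0.0308,0.2245,-0.03,0]]' 30
python3 - <<'E'
from h import *
P=pose();print(P,tilt())
c=snap('wrist','w12')
print(proj(c,[P[0],P[1],P[2]+.022]),proj(c,[P[0],P[1],P[2]-.038]),proj(c,[.5779,.0458,.051]))
cv2.imwrite('pics/m12.png',cv2.resize(c['color'][:,:,::-1][200:400,230:430],(600,600),interpolation=cv2.INTER_CUBIC))
E
```

```text
t: 36.65
tool_pos: [0.5477, -0.1784, 0.1611]
orientation: [-1.583, 0.098, -0.092]
force: [0.1, -0.6, 0.1]
opening: 0.0143
t: 37.65
tool_pos: [0.5787, 0.0447, 0.1313]
orientation: [-1.583, 0.099, -0.094]
force: [0.7, -0.6, 0.1]
opening: 0.0142
[ 0.5787  0.0447  0.1313 -7.024   0.8617] [-0.0041 -0.0145]
[314.07810069 315.83836011] [313.93164286 267.62379328] [312.62232308 245.14246843]
```

View pics/m12.png

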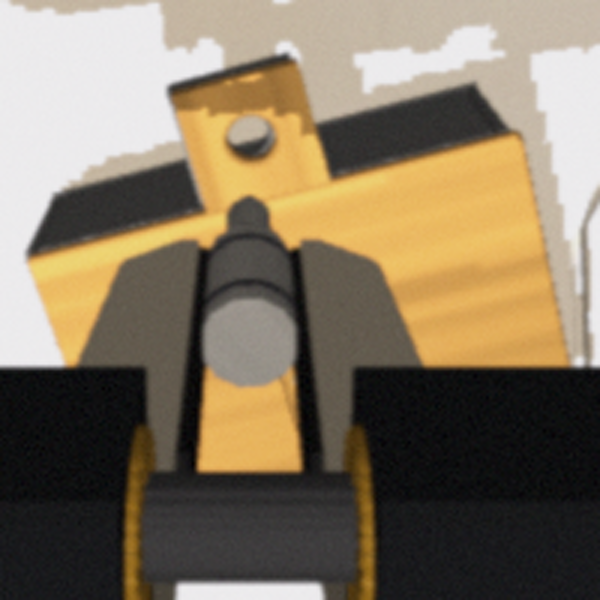

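```bash
python3 - <<'E'
from h import *
c=load('w12'); tip=pix(c,313,266.3,.0932); head=pix(c,313.3,313.3,.1533); hole=pix(c,313.7,245,.051)
print(tip,head,hole, hole-tip)
E
```

```text
[0.57822128 0.04561863 0.0932    ] [0.57850081 0.04605773 0.1533    ] [0.57870974 0.04581399 0.051     ] [ 0.00048846  0.00019537 -0.0422    ]
```

The tip is within 0.5 mm of the hole, so I'll insert.

```bash
python3 -m inch '[[1,0.0003,0,-0.02,0],[1,0.0003,0,-0.035,0],[1,0.0003,0,-0.045,0],[1,0.0003,0,-0.05,0],[1,0.0003,0,-0.05,0],[1,0.0003,0,-0.05,0]]' 30
python3 -m inch '[[1,-0.0003,0,-0.006,0],[1,-0.0003,0,-0.012,0],[1,-0.0003,0,-0.018,0],[1,-0.0003,0,-0.021,0],[1,-0.0003,0,-0.022,0],[1,-0.0003,0,-0.022,0]]' 30
python3 -c "
from h import *
print(pose(),tilt())"
python3 -m inch '[[1,0,0,-0.0015,0],[1,0,0,-0.0015,0],[1,0,0,-0.0015,0]]' 30
```

```text
t: 38.45
tool_pos: [0.5797, 0.045, 0.0823]
orientation: [-1.583, 0.097, -0.095]
force: [0.1, 0.5, -0.3]
opening: 0.0145
t: 39.2
tool_pos: [0.579, 0.045, 0.0599]
orientation: [-1.583, 0.098, -0.094]
force: [-3.7, 0.1, -1.4]
opening: 0.014
[ 0.579   0.045   0.0599 -6.9984  0.8578] [-0.0034 -0.0146]
t: 39.58
tool_pos: [0.5791, 0.0449, 0.0593]
orientation: [-1.584, 0.098, -0.094]
force: [-5.2, -1.5, 6.7]
opening: 0.0144
```

```bash
python3 -m inch '[[0.5,0,0,0,0],[0.3,0,0,0,0],[0.2,0,0,0,0],[0.2,0,0,0.04,0],[0.2,0,0,0.09,0],[0.2,0,0,0.14,0],[0.2,0,0,0.14,0]]' 30
python3 -m inch '[[0.2,-0.1,0.12,0.02,0],[0.2,-0.2,0.24,0.02,0],[0.2,-0.2,0.24,0.02,0],[0.2,-0.2,0.24,0.02,0],[0.2,-0.2,0.24,0.02,0],[0.2,-0.2,0.24,0.02,0],[0.2,-0.2,0.24,0.02,0],[0.2,-0.2,0.24,0.02,0]]'
python3 - <<'E'
from h import *
s=snap('side','d13');e=snap('scene','s13')
for n,c in(('side',s),('scene',e)):
    for P in((.579,.046),(.599,-.0885)): print(n,proj(c,[*P,.081]).round(1),proj(c,[*P,.051]).round(1))
cr=lambda k,x,y,w,h:cv2.resize(k['color'][:,:,::-1][y:y+h,x:x+w],(400,300),interpolation=cv2.INTER_CUBIC)
cv2.imwrite('pics/fin.png',np.vstack([np.hstack([cr(s,330,210,120,90),cr(e,315,240,120,90)]),np.hstack([cr(s,170,160,280,210),cr(e,230,120,240,180)])]))
E
```

```text
t: 40.45
tool_pos: [0.5824, 0.045, 0.2052]
orientation: [-1.583, 0.09, -0.102]
force: [0.5, -0.2, -0.1]
opening: 0.0375
t: 41.45
tool_pos: [0.3831, 0.2838, 0.2246]
orientation: [-1.584, 0.092, -0.103]
force: [-0.5, -0.7, -0.2]
opening: 0.0372
side [432.5 250.1] [430.  257.6]
side [362.7 257.7] [362. 265.]
scene [410.  306.1] [408.4 315.5]
scene [342.1 269.2] [342.1 279. ]
```

View pics/fin.png

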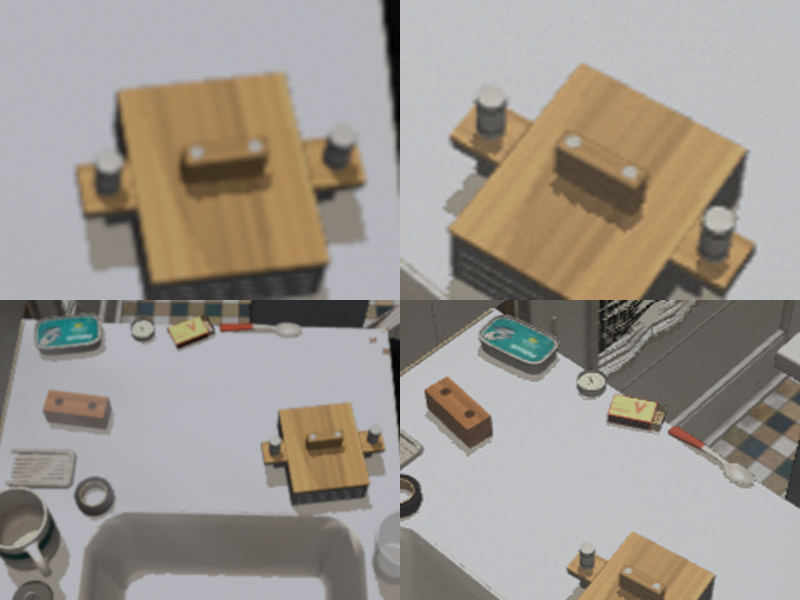

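Both pin heads are where a seated pin should be, to within 1 px in both cameras (side (363,257) and (432,250); scene (342,268.5) and (411,305)). The lid is level, the worktop is clear of pegs and the bystanders are in place.

```bash
python3 -c "
from plant import robot
print(robot.close_job())"
```

```text
the job is handed in; nothing more can be done
None
```

The job is done and handed in at about 41 s of the 210 s allowed. The four pegs that were there (three wooden, one blue) went into the box. The lid followed, and then one pin was pushed through each pair of ears.

- **Pegs:** the wrist picture before the lid went on showed all four lying flat in the box. None are left on the worktop.
- **Lid:** it touched down at the seated height I had worked out, to 0.1 mm. Its holes lined up with the box's ear holes to about 1 px.
- **Pins:** both stopped within about 0.5 mm of the expected depth when pushed, at under 10 N. In the last pictures both heads sit within 1 px of the seated position in both fixed cameras.
- **Bystanders:** those in the last picture look unmoved, judged by eye against the first picture. The tumbler shows only at the picture's edge, and I measured none of their positions.

No check failed. Two disagreements showed up, both within what the pins and lid tolerate:
- The wrist camera read x about 2–4 mm lower than the other two cameras.
- The tool ended up about 1° off vertical.

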